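Back the paper-roll ratchet off one notch

TASK

The roll of table paper has been wound one notch too far. With the fingertips only, lift the pawl off the ratchet wheel by its thumb lever until it stays thrown back, gently push the star handle backward one notch and no more, and push the pawl back down into the teeth so that the wheel stands locked against it. Grip nothing, and leave the jar, can, brush and comb where they are.

Things in the scene. Friction and masses are not known exactly. Their poses are not given: they have to be found in the camera images.
- stand: Grey steel roll stand, fixed to the table, 335 x 210 mm base plate, two brackets carrying a horizontal spindle 125 mm above the table. Origin on the table under the middle of the ratchet wheel. +x runs along the spindle from the paper roll (120 mm thick, at x -262 to -47 mm) out to the star handle, roughly away from the robot; +y is left when looking along +x, z up. The pawl is on the -y side.
- ratchet (a point): Middle of the steel ratchet wheel on the spindle axis, at x = 0 of the stand: 12 teeth, 112 mm over the tips, teeth 11 mm deep, 12 mm thick. Turns with joint wheel.
- wheel (a joint): Turn of spindle, ratchet wheel, roll and star handle together, rad. 0: locked by the pawl as first found (starts -0.05 to 0). Positive is backward: the top goes to the stand's -y, towards the pawl. One notch is 0.524 rad. Friction holds it where it is left (about 1.5 N at a ball turns it). Pawl down: backward it stops when a tooth meets the pawl, forward it clicks on.
- star_hub (a point): Middle of the star handle on the spindle axis, 125 mm above the table, at x = 48 mm of the stand; turns with the wheel. Four steel spokes (11 mm thick), 90 deg apart, end in black balls of 28 mm diameter with centres 95 mm from the axis.
- star_ball (a point): Centre of the ball that is uppermost at the start: it then stands 15 deg to the +y side of straight above the hub, and 15 deg to the -y side after one notch backward. It is free to be pushed from its +y side.
- pawl (a joint): Lift of the pawl about its pivot, rad. 0: nose at the bottom of a notch. It clears the tooth tips above 0.2. Only its weight (160 g) moves it: left below about 0.6 it falls back onto the wheel; from about 0.77 it falls over by itself to its stop at 1.08 and stays there, the bar then 82 deg above level.
- pawl_pivot (a point): Pivot of the pawl, 156 mm above the table, 86 mm to the -y side of the spindle, in the wheel's plane; axis parallel to the spindle. The pawl is a steel bell crank: a bar 75 mm long, 12 mm wide, 11 mm thick, from the pivot to the wheel, 20 deg above level towards +y when down, and a thumb lever square to it, leaning 20 deg from upright away from the wheel.
- thumb_lever (a point): Middle of the thumb pad on the lever, 45 mm from the pivot; pad 28 mm wide along the spindle (x -6 to 22 mm of the stand), 5 mm thick, 28 to 62 mm from the pivot. Moves with the pawl. A fingertip fits in the right angle between lever and bar: pushing the lever to -y lifts the pawl; when it is thrown back (bar almost upright, lever almost level) pushing the bar to +y lowers it.
- pawl_nose (a point): Middle of the pawl's rounded nose (7 mm thick), at the wheel end of the bar, 71 mm from the pivot. Moves with the pawl.
- jar: Glass jar with metal lid, 66 mm diameter, 85 mm high, beside the stand; origin under its centre. Leave alone.
- paint_can: Plain metal can, 72 mm diameter, 75 mm high, beside the stand; origin under its centre. Leave alone.
- brush: Flat brush with wooden handle, 200 mm long, lying beside the stand; origin under its middle. Leave alone.
- comb: Wooden marbling comb with a row of pins, 150 x 64 mm, 14 mm high, lying beside the stand; origin under the middle of the wooden bar. Leave alone.

How it is judged:
On the way, in this order (a step that is already met when the one before it is completed fails the run):
1. the pawl is lifted off the wheel and stays thrown back (value of joint pawl above 0.9 rad and value of joint wheel below 0.1 rad), for 0.1 s.
2. the wheel is pushed backward past a tooth while the pawl is up (value of joint pawl above 0.9 rad and value of joint wheel above 0.2 rad), for 0.1 s.
At the end, for the whole second after the job is handed in: The pawl is down in the teeth (joint below 0.08 rad) and the wheel rests one notch (0.524 rad, between 0.45 and 0.58) backward of its first locked place (value of joint pawl below 0.08 rad and value of joint wheel between 0.45 and 0.58 rad and velocity of joint wheel between -0.05 and 0.05 rad/s); the robot touches nothing.
It fails at once if the wheel is pushed back well beyond one notch (value of joint wheel above 0.95 rad).
It fails at once if the wheel is wound forward by a notch (value of joint wheel below -0.45 rad).
It fails at once if the pawl is pinched or forced (contact force between the fingers and pawl above 30 N).
It fails at once if the wheel or star handle is gripped or forced (contact force between the fingers and wheel above 36 N).
It fails at once if a jar, can, brush or comb is moved or lifted (distance of any of jar, paint_can, brush, comb from where it was at the start of the episode above 0.02 m).
It also fails if it takes over 64 s, if anything falls off the work surface, if the arm or the gripper's body presses on something with over 40 N, if the wrist force passes 120 N, or if a joint passes its speed limit or range.

ROBOT

A 6-joint arm with a two-finger parallel gripper is mounted at the origin on the work surface. World frame = base frame: x ahead of the robot, y to its left, z up, the work surface at z = 0. Lengths are in m, angles in rad, forces in N, time in s.
With the tool pointing down it reaches from about 0.35 to 0.85 m from the base axis. Payload 8.1 kg.
Tool frame: the origin (TCP) lies at the very end of the fingers, on their centre line; the grasp point (between the pads) lies 19 mm behind it; x points along the fingers, y is the direction in which the jaws open and shut, and the axes are right-handed (so a half turn about x gives the same grasp; the last joint's range is limited). The gripper opens to 93 mm and grips with 3 to 60 N. Pads are 15 mm wide; open, the fingers measure 128 mm over their backs; the gripper's body (75 mm by 188 mm) begins 65 mm behind the grasp point.
Start: joints at [1.218, 0.13, 1.488, -0, 1.523, -0.085], TCP at [0.159, 0.579, 0.219] pointing down, gripper open.
Joint ranges: [-2.96, 2.96], [-0.89, 2.26], [0.02, 2.5], [-1.34, 4.48], [0, 2.73], [-2.66, 2.66]. Speed limits (rad/s): [2.39, 2.39, 2.79, 3.14, 3.14, 3.14].

INTERFACE

Orientations are given as a rotation vector (axis times angle).
In Python, from plant import * gives the robot as it stands. The module is installed in compiled form; this text tells all that it offers.
- The arm moves only by the tool apply_moves, never from a script. Its argument "series" is a list of rows, each an object with "jaw": the gripper's target within -1 to 1 (shut at 1, half-way at 0, fully open at -1); "linear": the shift along the tool's x, y, z normalised to -1 to 1, where 1 is 0.6 m, a list of three; "roll": the turn about the tool's x normalised to -1 to 1, where 1 is 30 degrees. A call has 1 to 20 rows; each row is the pose to reach, as a shift and turn from the pose measured when the call began, along the tool's axes at that moment; what a row does not reach only later rows make up. A row lasts 1/8 s, in which the tool goes at most 62.5 mm and 10.7 degrees, less where a joint would pass 70% of its speed; a pose out of reach is approached as far as the arm can. A call with a number of a shift or a turn outside -1 to 1 is refused whole. A call with a gripper value outside its range is refused whole. The fingers move at their own pace and stop on an object; "force" is the grip in N (left out, the last holds). Time passes only in rows, so rows that repeat a pose let the fingers close. It gives the time, the measured TCP pose, the force and the opening at its end, in the units of the state.
- read_state(): the state, without advancing time (a new reading comes with each control period).
- read_camera(name): name is "scene" or "top" or "wrist"; returns a dict with "pixels" (384x512x3 uint8, blue, green, red), "intrinsics" (3x3 intrinsics, pixels), "D" ([k1, k2, p1, p2, k3] as OpenCV has them; the pictures are not rectified), "rvec" (rotation vector, rad) and "tvec" (3), from world to camera coordinates, as OpenCV has them; the wrist camera has in their place "tool_from_camera" (4x4, takes a point from camera to tool coordinates, whose origin is the TCP and whose axes are the tool frame's). Camera axes: x right, y down, z forward; pixel columns grow to the right and rows downward; lengths in m; the calibration is good to about 2 mm. A picture is of the moment at which its call begins: read the wrist's pose just before it. There is no depth.
- close_job(): hands the job in, once; it reports no verdict.
The state is a dict: "t": time; "q": joint angles; "dq": joint speeds; "joint_torque": joint torques, N m; "tool_pos": TCP position; "orientation": TCP orientation; "force": force on the tool from outside, world axes, zero at the start; "wrist_torque": the same for the moment, N m; "opening": finger opening in m.
Only numpy, scipy, OpenCV 4.12 (cv2) and the standard library are available. Lean on these libraries where they do the work, as an engineer would, in place of code of your own. Each camera call takes 0.05 s, during which the arm holds its last target. There are 200 camera calls.

## Working session

There is one attempt and no reset: what is moved stays moved. The work goes in short steps, Python scripts to look and compute and a tool call to move; the robot and the scene stay as the last step left them, time stands still between calls to the robot, and variables do not carry over. Pictures are saved under pics/ and viewed, about 8 in all and at most 12, crops included, and the job is handed in when it is done.

Besides the shell and the picture viewer there is one more tool, called as a command line: name --argument value ..., lists and objects as JSON in quotes. apply_moves: Moves the arm, as the interface text tells. Its arguments: {"type":"object","properties":{"series":{"type":"array"},"force":{"type":"number"}},"required":["series"]}

```bash
mkdir -p pics
python3 - <<'E'
from plant import *
import cv2,numpy as np
s=read_state();print({k:np.round(v,3) for k,v in s.items()})
for n in("scene","top"):
    c=read_camera(n);cv2.imwrite(f"pics/{n}0.png",c["pixels"])
    R=cv2.Rodrigues(np.array(c["rvec"]))[0];print(n,c["intrinsics"],c["D"],(-R.T@np.array(c["tvec"]).ravel()).round(3),R.round(2))
c=read_camera("wrist");print(c["tool_from_camera"])
a=[cv2.imread(f"pics/{n}0.png") for n in("scene","top")]
E
```

```text
{'t': np.float64(0.0), 'q': array([ 1.218,  0.131,  1.489, -0.   ,  1.523, -0.085]), 'dq': array([-0.001,  0.   ,  0.001,  0.   ,  0.   ,  0.001]), 'joint_torque': array([-3.0000e-03, -5.5985e+01, -4.9175e+01,  7.6000e-02,  3.6000e-02,
       -0.0000e+00]), 'tool_pos': array([0.159, 0.578, 0.218]), 'orientation': array([ 0.209,  1.561, -0.212]), 'force': array([ 1.312, -0.106,  0.006]), 'wrist_torque': array([ 0.016, -0.026,  0.008]), 'opening': np.float64(0.093)}
scene [[365.47262571   0.         248.49693023]
 [  0.         365.47262571 192.30507229]
 [  0.           0.           1.        ]] [0.03714832 0.         0.         0.         0.        ] [0.899 0.103 0.834] [[-0.27  0.96  0.01]
 [ 0.83  0.24 -0.5 ]
 [-0.48 -0.13 -0.87]]
top [[398.02973582   0.         258.48596097]
 [  0.         398.02973582 189.25255368]
 [  0.           0.           1.        ]] [-0.05656843  0.          0.          0.          0.        ] [ 0.344 -0.012  0.877] [[ 0.2  -0.98 -0.  ]
 [-0.95 -0.19 -0.24]
 [ 0.23  0.05 -0.97]]
[[-1.29582810e-03 -2.68176553e-01  9.63368910e-01 -1.65470096e-01]
 [ 9.99998901e-01 -1.04186440e-03  1.05507149e-03 -9.82495737e-04]
 [ 7.20754335e-04  9.63369218e-01  2.68177608e-01 -7.38269899e-02]
 [ 0.00000000e+00  0.00000000e+00  0.00000000e+00  1.00000000e+00]]
```

View pics/scene0.png

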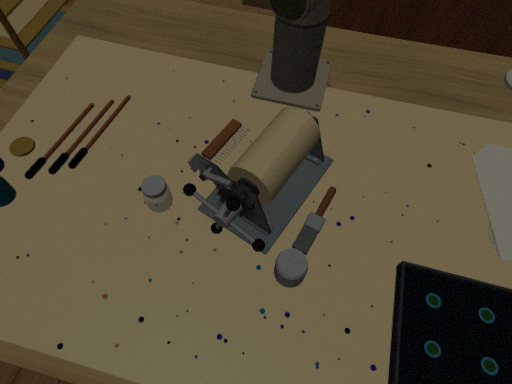

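View pics/top0.png

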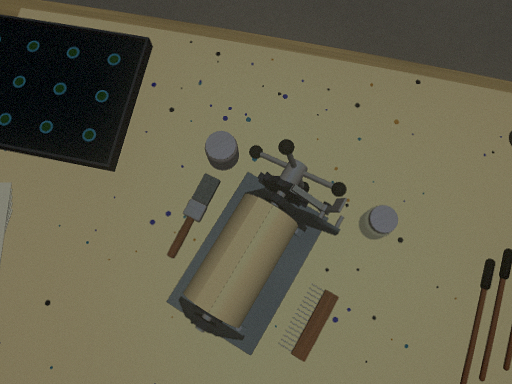

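Run:
```python
import cv2,numpy as np
a=cv2.imread("pics/scene0.png")[130:270,160:300];b=cv2.imread("pics/top0.png")[130:270,230:370]
f=lambda i:cv2.convertScaleAbs(cv2.resize(i,(400,400),interpolation=cv2.INTER_CUBIC),alpha=1.6)
cv2.imwrite("pics/crop0.png",np.hstack([f(a),f(b)]))
for n,roi in(("scene",(170,130,110,130)),("top",(240,130,120,80))):
    i=cv2.imread(f"pics/{n}0.png");x,y,w,h=roi
    g=i[y:y+h,x:x+w].max(2)
    m=(g<45).astype(np.uint8); m=cv2.morphologyEx(m,cv2.MORPH_OPEN,cv2.getStructuringElement(2,(7,7)))
    k,l,st,ce=cv2.connectedComponentsWithStats(m)
    for j in range(1,k):print(n,st[j],ce[j]+[x,y])
```

```text
scene [35 31  7  7 33] [208. 164.]
scene [42 35 11 11 82] [216.54878049 170.42682927]
scene [  47   48   53   54 1462] [243.81874145 201.29480164]
scene [ 13  54  13  12 117] [189.05128205 189.25641026]
scene [42 96 10  8 55] [216.56363636 229.18181818]
scene [ 82 108  13  14 126] [258.16666667 244.56349206]
top [ 39  10  13  15 159] [285.16981132 146.74842767]
top [ 10  16  11  13 108] [255.05555556 151.53703704]
top [ 23  47  40  29 386] [282.48963731 191.04404145]
top [ 92  52  13  14 142] [338.22535211 188.66901408]
top [38 72 15  8 71] [284.47887324 206.42253521]
```

View pics/crop0.png

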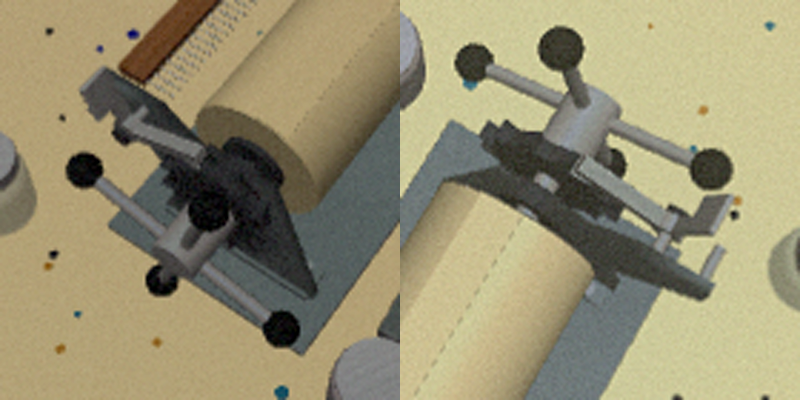

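```bash
cat > h.py <<'E'
from plant import *
import cv2,numpy as np
from scipy.optimize import least_squares
from scipy.spatial.transform import Rotation as Rn
def uv(c,P):return cv2.projectPoints(np.array(P,float).reshape(-1,3),np.array(c["rvec"]),np.array(c["tvec"]),c["intrinsics"],c["D"])[0][:,0]
def tri(c1,p1,c2,p2):
    M=[];n=[]
    for c,p in((c1,p1),(c2,p2)):
        R=cv2.Rodrigues(np.array(c["rvec"]))[0];M.append(np.c_[R,np.array(c["tvec"]).ravel()])
        n.append(cv2.undistortPoints(np.array([[p]],float),c["intrinsics"],c["D"])[0].T)
    X=cv2.triangulatePoints(M[0],M[1],n[0],n[1]).ravel();return X[:3]/X[3]
def S(p,P):
    c,s=np.cos(p[2]),np.sin(p[2]);P=np.atleast_2d(P)
    return np.c_[p[0]+c*P[:,0]-s*P[:,1],p[1]+s*P[:,0]+c*P[:,1],P[:,2]]
def balls(w):
    a=np.radians([15,105,-75])-w
    return np.c_[0*a+.048,.095*np.sin(a),.125+.095*np.cos(a)]
E
python3 - <<'E'
from h import *
A=read_camera("scene");B=read_camera("top")
a=[(232.8,204.2),(258.3,245),(189.3,189.5)];b=[(286,146.8),(255.5,151.7),(338.8,188.8)]
for i in range(3):print(tri(A,a[i],B,b[i]).round(4))
f=lambda p:np.r_[uv(A,S(p,balls(p[3])))-a,uv(B,S(p,balls(p[3])))-b].ravel()
r=least_squares(f,[.5,0,-.5,0]);print(r.x.round(4),f(r.x).round(1))
p=r.x;np.save("p.npy",p)
pts=dict(star=(.048,0,.125),pivot=(0,-.086,.156),pad=(.008,-.086-.045*np.sin(.349),.156+.045*np.cos(.349)),nose=(0,-.086+.071*np.cos(.349),.156+.071*np.sin(.349)))
for k,v in pts.items():print(k,S(p,v).round(3),uv(A,S(p,v)).round(),uv(B,S(p,v)).round())
E
```

```text
[ 0.5879 -0.0104  0.2142]
[0.6085 0.0497 0.0962]
[ 0.5482 -0.1225  0.1521]
[ 0.5332 -0.0205 -0.3376 -0.0342] [-0.  -0.5 -0.2 -0.2 -0.1 -0.  -0.2 -0.2  0.1 -0.2 -0.3 -0.2]
star [[ 0.579 -0.036  0.125]] [[224. 217.]] [[295. 169.]]
pivot [[ 0.505 -0.102  0.156]] [[205. 174.]] [[324. 209.]]
pad [[ 0.507 -0.119  0.198]] [[195. 163.]] [[338. 204.]]
nose [[ 0.527 -0.039  0.18 ]] [[229. 184.]] [[294. 188.]]
```

```bash
cat >> h.py <<'E'
p=np.load("p.npy")
def info(*goals):
    s=read_state();R=Rn.from_rotvec(s["orientation"]).as_matrix();t=np.array(s["tool_pos"])
    c,q=np.cos(p[2]),np.sin(p[2]);d=t-[p[0],p[1],0]
    print("t",round(float(s["t"]),2),"stand mm",(1e3*np.array([c*d[0]+q*d[1],-q*d[0]+c*d[1],d[2]])).round(1),"tool x",R[:,0].round(3),"F",np.round(s["force"],1),"open",round(float(s["opening"]),3))
    sy=np.array([-q,c,0]);ang=np.arctan2(sy@R[:,2],sy@R[:,1]);ang=(ang+np.pi/2)%np.pi-np.pi/2
    print("roll units",round(np.degrees(ang)/30,3))
    for g in goals:print(g,"lin",(R.T@(S(p,np.array(g)/1e3)[0]-t)/.6).round(4))
E
python3 -c "
from h import *
info((13,-75,300),(13,-75,203))"
```

```text
t 0.25 stand mm [-551.8  441.   218.1] tool x [-0.    -0.001 -1.   ] F [-0.5  0.3  0.2] open 0.093
roll units 0.133
(13, -75, 300) lin [-0.1357 -0.9236  0.8791]
(13, -75, 203) lin [ 0.026  -0.9235  0.8791]
```

apply_moves --series '[{"jaw":1,"linear":[-0.1357,0,0],"roll":0.133},{"jaw":1,"linear":[-0.1357,-0.9236,0.8791],"roll":0.133},{"jaw":1,"linear":[-0.1357,-0.9236,0.8791],"roll":0.133},{"jaw":1,"linear":[-0.1357,-0.9236,0.8791],"roll":0.133},{"jaw":1,"linear":[-0.1357,-0.9236,0.8791],"roll":0.133},{"jaw":1,"linear":[-0.1357,-0.9236,0.8791],"roll":0.133},{"jaw":1,"linear":[-0.1357,-0.9236,0.8791],"roll":0.133},{"jaw":1,"linear":[-0.1357,-0.9236,0.8791],"roll":0.133},{"jaw":1,"linear":[-0.1357,-0.9236,0.8791],"roll":0.133},{"jaw":1,"linear":[-0.1357,-0.9236,0.8791],"roll":0.133},{"jaw":1,"linear":[-0.1357,-0.9236,0.8791],"roll":0.133},{"jaw":1,"linear":[-0.1357,-0.9236,0.8791],"roll":0.133},{"jaw":1,"linear":[-0.1357,-0.9236,0.8791],"roll":0.133},{"jaw":1,"linear":[-0.1357,-0.9236,0.8791],"roll":0.133},{"jaw":1,"linear":[-0.1357,-0.9236,0.8791],"roll":0.133},{"jaw":1,"linear":[-0.1357,-0.9236,0.8791],"roll":0.133}]'

```text
t: 2.25
tool_pos: [0.5204, -0.0942, 0.3001]
orientation: [0.264, 1.555, -0.264]
force: [0.1, -0.0, -0.4]
opening: 0.0007
```

Run:
```python
from h import *
info((13,-72,205),(13,-78,203),(13,-88,202),(13,-100,196),(13,-108,185),(13,-120,180),(13,-120,300))
c=read_camera("wrist");cv2.imwrite("pics/w1.png",cv2.convertScaleAbs(c["pixels"],alpha=1.5))
T=c["tool_from_camera"];s=read_state();W=np.eye(4);W[:3,:3]=Rn.from_rotvec(s["orientation"]).as_matrix();W[:3,3]=s["tool_pos"]
M=np.linalg.inv(W@T);c["rvec"]=cv2.Rodrigues(M[:3,:3])[0];c["tvec"]=M[:3,3]
f=np.radians(20)
print("pad top edge",uv(c,S(p,[(-.006,-.086-.062*np.sin(f),.156+.062*np.cos(f)),(.022,-.086-.062*np.sin(f),.156+.062*np.cos(f))])).round())
print("balls",uv(c,S(p,balls(p[3]))).round())
```

```text
t 2.25 stand mm [ 12.3 -73.8 300.1] tool x [-0. -0. -1.] F [ 0.1 -0.  -0.4] open 0.001
roll units 0.003
(13, -72, 205) lin [0.1585 0.003  0.0013]
(13, -78, 203) lin [ 0.1619 -0.007   0.0013]
(13, -88, 202) lin [ 0.1635 -0.0236  0.0012]
(13, -100, 196) lin [ 0.1735 -0.0436  0.0012]
(13, -108, 185) lin [ 0.1919 -0.057   0.0012]
(13, -120, 180) lin [ 0.2002 -0.077   0.0012]
(13, -120, 300) lin [ 0.0002 -0.077   0.0011]
pad top edge [[222. 176.]
 [223. 204.]]
balls [[360. 229.]
 [374. 195.]
 [243. 208.]]
```

View pics/w1.png

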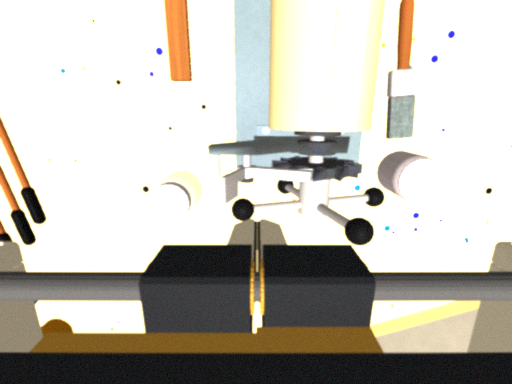

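apply_moves --series '[{"jaw":1,"linear":[0.08,0,0.0012],"roll":0},{"jaw":1,"linear":[0.1585,0,0.0012],"roll":0},{"jaw":1,"linear":[0.168,0,0.0012],"roll":0},{"jaw":1,"linear":[0.168,-0.01,0.0012],"roll":0},{"jaw":1,"linear":[0.168,-0.018,0.0012],"roll":0},{"jaw":1,"linear":[0.168,-0.025,0.0012],"roll":0},{"jaw":1,"linear":[0.17,-0.032,0.0012],"roll":0},{"jaw":1,"linear":[0.174,-0.038,0.0012],"roll":0},{"jaw":1,"linear":[0.177,-0.044,0.0012],"roll":0},{"jaw":1,"linear":[0.177,-0.044,0.0012],"roll":0}]'

```text
t: 3.55
tool_pos: [0.512, -0.1194, 0.1937]
orientation: [0.263, 1.555, -0.264]
force: [-0.5, 1.4, 0.4]
opening: 0.0003
```

Run:
```python
from h import *
info((13,-110,186),(13,-118,177),(13,-125,170),(13,-132,168),(13,-132,300))
c=read_camera("top");d=read_camera("scene");f=lambda i:cv2.convertScaleAbs(cv2.resize(i,(400,400),interpolation=cv2.INTER_CUBIC),alpha=1.8)
cv2.imwrite("pics/c2.png",np.hstack([f(d["pixels"][130:250,140:260]),f(c["pixels"][130:250,260:380])]))
```

```text
t 3.55 stand mm [  12.8 -100.4  193.7] tool x [-0.001 -0.    -1.   ] F [-0.5  1.4  0.4] open 0.0
roll units 0.003
(13, -110, 186) lin [ 0.0128 -0.016   0.0003]
(13, -118, 177) lin [ 0.0278 -0.0294  0.0003]
(13, -125, 170) lin [ 0.0395 -0.041   0.0003]
(13, -132, 168) lin [ 0.0428 -0.0527  0.0003]
(13, -132, 300) lin [-0.1772 -0.0528  0.0002]
```

View pics/c2.png

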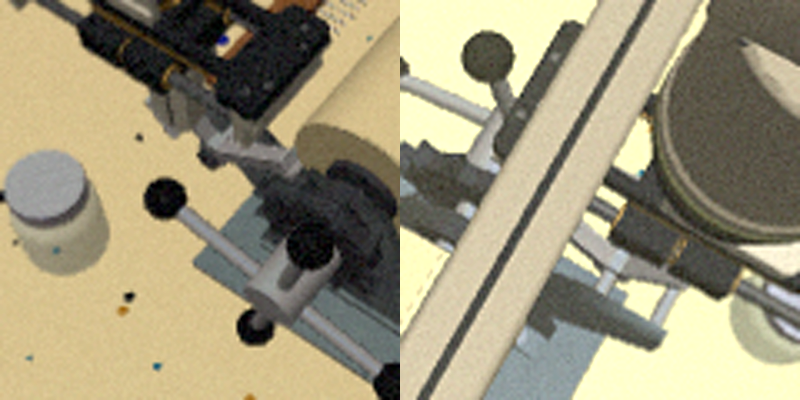

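The picture shows the closed fingertip on the pawl lever (scene crop, near 205,115) with the pawl already lifting. The force is about 1.5 N, so I'll carry on along the arc.

apply_moves --series '[{"jaw":1,"linear":[0.006,-0.008,0],"roll":0},{"jaw":1,"linear":[0.0128,-0.016,0],"roll":0},{"jaw":1,"linear":[0.02,-0.023,0],"roll":0},{"jaw":1,"linear":[0.0278,-0.0294,0],"roll":0},{"jaw":1,"linear":[0.0335,-0.035,0],"roll":0},{"jaw":1,"linear":[0.037,-0.043,0],"roll":0},{"jaw":1,"linear":[0.037,-0.051,0],"roll":0},{"jaw":1,"linear":[0.037,-0.051,0],"roll":0},{"jaw":1,"linear":[-0.04,-0.051,0],"roll":0},{"jaw":1,"linear":[-0.12,-0.051,0],"roll":0},{"jaw":1,"linear":[-0.1772,-0.051,0],"roll":0},{"jaw":1,"linear":[-0.1772,-0.051,0],"roll":0}]'

```text
t: 5.15
tool_pos: [0.5038, -0.1486, 0.3044]
orientation: [0.262, 1.548, -0.265]
force: [-0.6, 0.5, 0.2]
opening: 0.0005
```

Run:
```python
from h import *
info((48,70,300),(48,70,205))
d=read_camera("scene")
f=np.radians(82)
print("nose if up",uv(d,S(p,(0,-.086+.071*np.cos(f),.156+.071*np.sin(f)))))
cv2.imwrite("pics/c3.png",cv2.convertScaleAbs(cv2.resize(d["pixels"][110:250,130:270],(500,500),interpolation=cv2.INTER_CUBIC),alpha=1.8))
```

```text
t 5.15 stand mm [  14.7 -130.6  304.4] tool x [ 0.006 -0.003 -1.   ] F [-0.6  0.5  0.2] open 0.0
roll units 0.003
(48, 70, 300) lin [0.0075 0.3342 0.0561]
(48, 70, 205) lin [0.1658 0.3344 0.055 ]
nose if up [[205.30014399 158.0113082 ]]
```

View pics/c3.png

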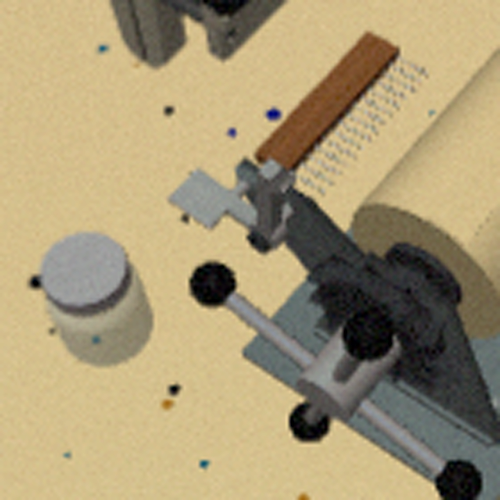

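The pawl is thrown back: the nose is at scene (206,158), as predicted, with the lever level. Next is the star ball.

apply_moves --series '[{"jaw":1,"linear":[0.0075,0.3342,0.0561],"roll":0},{"jaw":1,"linear":[0.0075,0.3342,0.0561],"roll":0},{"jaw":1,"linear":[0.0075,0.3342,0.0561],"roll":0},{"jaw":1,"linear":[0.0075,0.3342,0.0561],"roll":0},{"jaw":1,"linear":[0.0075,0.3342,0.0561],"roll":0},{"jaw":1,"linear":[0.09,0.3342,0.056],"roll":0},{"jaw":1,"linear":[0.1658,0.3344,0.055],"roll":0},{"jaw":1,"linear":[0.1658,0.3344,0.055],"roll":0}]'

```text
t: 6.2
tool_pos: [0.5969, 0.0284, 0.1976]
orientation: [0.263, 1.561, -0.267]
force: [-0.4, -0.7, 0.5]
opening: 0.0001
```

Run:
```python
from h import *
info((48,48,205),(48,30,205),(48,10,205))
```

```text
t 6.2 stand mm [ 43.9  67.2 197.6] tool x [-0.006 -0.002 -1.   ] F [-0.4 -0.7  0.5] open 0.0
roll units -0.0
(48, 48, 205) lin [-0.0122 -0.0321  0.0068]
(48, 30, 205) lin [-0.0121 -0.0621  0.0068]
(48, 10, 205) lin [-0.012  -0.0954  0.0068]
```

apply_moves --series '[{"jaw":1,"linear":[-0.0122,-0.01,0.0068],"roll":0},{"jaw":1,"linear":[-0.0122,-0.02,0.0068],"roll":0},{"jaw":1,"linear":[-0.0122,-0.026,0.0068],"roll":0},{"jaw":1,"linear":[-0.0122,-0.032,0.0068],"roll":0},{"jaw":1,"linear":[-0.0122,-0.038,0.0068],"roll":0},{"jaw":1,"linear":[-0.0122,-0.044,0.0068],"roll":0},{"jaw":1,"linear":[-0.0122,-0.05,0.0068],"roll":0},{"jaw":1,"linear":[-0.0122,-0.056,0.0068],"roll":0},{"jaw":1,"linear":[-0.0122,-0.062,0.0068],"roll":0},{"jaw":1,"linear":[-0.0122,-0.068,0.0068],"roll":0},{"jaw":1,"linear":[-0.0122,-0.074,0.0068],"roll":0},{"jaw":1,"linear":[-0.0122,-0.079,0.0068],"roll":0},{"jaw":1,"linear":[-0.0122,-0.079,0.0068],"roll":0}]'

```text
t: 7.82
tool_pos: [0.5848, -0.0181, 0.2049]
orientation: [0.263, 1.561, -0.268]
force: [-0.7, 0.6, -0.2]
opening: 0.0006
```

Run:
```python
from h import *
info((48,10,205))
d=read_camera("scene")
for w in(0,.2,.3,.4,.5):print(w,uv(d,S(p,balls(w))).round(1).tolist())
cv2.imwrite("pics/c4.png",cv2.convertScaleAbs(cv2.resize(d["pixels"][140:280,150:290],(560,560),interpolation=cv2.INTER_CUBIC),alpha=1.8))
```

```text
t 7.83 stand mm [ 47.9  19.3 204.9] tool x [-0.007 -0.002 -1.   ] F [-0.7  0.6 -0.2] open 0.001
roll units -0.001
(48, 10, 205) lin [-0.0001 -0.0155  0.0002]
0 [[231.5, 202.7], [258.4, 244.5], [189.1, 190.0]]
0.2 [[223.6, 196.9], [259.9, 241.9], [189.1, 193.6]]
0.3 [[219.6, 194.4], [260.2, 240.2], [189.7, 195.6]]
0.4 [[215.8, 192.2], [260.0, 238.2], [190.5, 197.9]]
0.5 [[212.0, 190.2], [259.4, 235.9], [191.6, 200.3]]
```

View pics/c4.png

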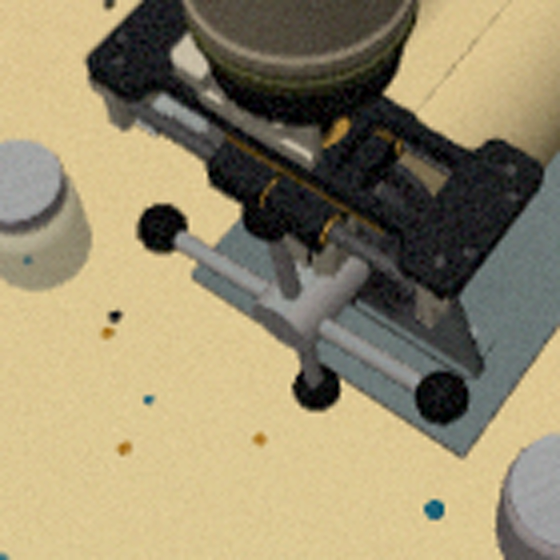

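The lower balls are at scene (190.3,197.0) and (260.3,239.0), which puts the wheel near 0.36. About 12–13 mm more is needed.

apply_moves --series '[{"jaw":1,"linear":[0,-0.005,0],"roll":0},{"jaw":1,"linear":[0,-0.01,0],"roll":0},{"jaw":1,"linear":[0,-0.015,0],"roll":0},{"jaw":1,"linear":[0,-0.018,0],"roll":0},{"jaw":1,"linear":[0,-0.02,0],"roll":0},{"jaw":1,"linear":[0,-0.02,0],"roll":0}]'

```text
t: 8.62
tool_pos: [0.5807, -0.0295, 0.2047]
orientation: [0.263, 1.561, -0.268]
force: [0.5, 0.0, -0.1]
opening: 0.0004
```

```bash
cat >> h.py <<'E'
def wheel(d):
    b=[]
    for x,y,w,h in((178,176,26,44),(246,222,28,34)):
        m=(d["pixels"][y:y+h,x:x+w].max(2)<45).astype(np.uint8);m=cv2.morphologyEx(m,cv2.MORPH_OPEN,cv2.getStructuringElement(2,(7,7)))
        k,l,st,ce=cv2.connectedComponentsWithStats(m);j=1+np.argmax(st[1:,4]);b.append(ce[j]+[x,y]);print(st[j])
    b=np.array(b)
    for idx in([0,1],[0],[1]):
        r=least_squares(lambda w:(uv(d,S(p,balls(w[0])))[[2,1]]-b)[idx].ravel(),[.4]);print(idx,r.x.round(3),r.fun.round(1))
E
python3 - <<'E'
from h import *
info((48,10,205))
wheel(read_camera("scene"))
z=cv2.imread("pics/scene0.png");d=read_camera("scene");d["pixels"]=z;print("ref",p[3]);wheel(d)
E
```

```text
t 8.62 stand mm [ 47.7   7.2 204.7] tool x [-0.007 -0.002 -1.   ] F [ 0.5  0.  -0.1] open 0.0
roll units -0.001
(48, 10, 205) lin [-0.0006  0.0047  0.0004]
[ 8 18 11 12 92]
[  7   0  17  22 259]
[0, 1] [0.535] [ 1.3  1.7 -1.6  3. ]
[0] [0.459] [ 0.3 -0.2]
[1] [0.609] [-2.4  1.1]
ref -0.03422733701686625
[  5   8  13  12 117]
[  6  16  13  14 126]
[0, 1] [-0.032] [ 0.2  0.2 -0.1  0.2]
[0] [-0.043] [0.2 0.1]
[1] [-0.019] [0.1 0.1]
```

apply_moves --series '[{"jaw":1,"linear":[0,0.05,0],"roll":0},{"jaw":1,"linear":[-0.05,0.08,0],"roll":0},{"jaw":1,"linear":[-0.15,0.08,0],"roll":0},{"jaw":1,"linear":[-0.16,-0.02,-0.05],"roll":0},{"jaw":1,"linear":[-0.16,-0.1,-0.079],"roll":0},{"jaw":1,"linear":[-0.16,-0.22,-0.079],"roll":0},{"jaw":1,"linear":[-0.16,-0.22,-0.079],"roll":0},{"jaw":1,"linear":[-0.16,-0.22,-0.079],"roll":0}]'

```text
t: 9.72
tool_pos: [0.4929, -0.1385, 0.3018]
orientation: [0.264, 1.561, -0.27]
force: [-0.3, 0.7, 0.3]
opening: 0.0004
```

Run:
```python
from h import *
info((0,-125,300),(0,-125,205),(0,-60,205))
d=read_camera("scene");wheel(d)
f=np.radians(82)
print(uv(d,S(p,(0,-.086+.071*np.cos(f),.156+.071*np.sin(f)))),uv(d,S(p,balls(.46))).round(1).tolist())
cv2.imwrite("pics/c5.png",cv2.convertScaleAbs(cv2.resize(d["pixels"][120:260,150:290],(560,560),interpolation=cv2.INTER_CUBIC),alpha=1.8))
```

```text
t 9.72 stand mm [   1.  -124.7  301.8] tool x [-0.007 -0.002 -1.   ] F [-0.3  0.7  0.3] open 0.0
roll units -0.005
(0, -125, 300) lin [ 0.0031 -0.0005 -0.0016]
(0, -125, 205) lin [ 0.1614  0.0002 -0.0007]
(0, -60, 205) lin [ 0.1609  0.1086 -0.001 ]
[ 8 18 11 12 92]
[  7   0  17  22 260]
[0, 1] [0.535] [ 1.3  1.7 -1.5  3. ]
[0] [0.459] [ 0.3 -0.2]
[1] [0.611] [-2.3  1. ]
[[205.30014399 158.0113082 ]] [[213.5, 191.0], [259.7, 236.9], [191.1, 199.3]]
```

View pics/c5.png

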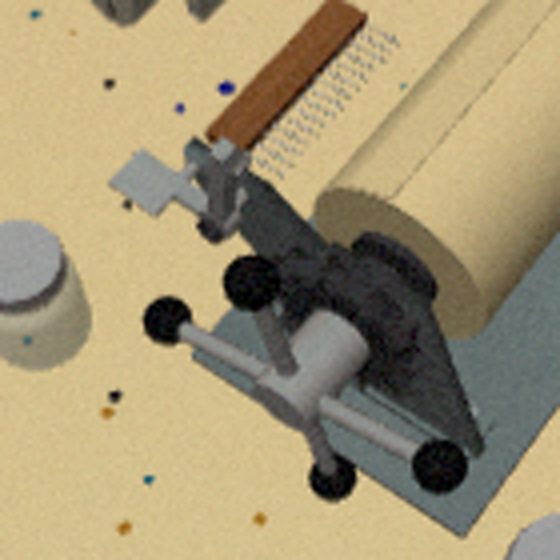

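The balls at scene (212.8,190.5), (260,236.5) and (191.5,200) give wheel ≈ 0.475 with the pawl still thrown back. Next I'll push the bar down.

apply_moves --series '[{"jaw":1,"linear":[0.08,0,-0.0012],"roll":0},{"jaw":1,"linear":[0.16,0,-0.001],"roll":0},{"jaw":1,"linear":[0.161,0.01,-0.001],"roll":0},{"jaw":1,"linear":[0.161,0.02,-0.001],"roll":0},{"jaw":1,"linear":[0.161,0.028,-0.001],"roll":0},{"jaw":1,"linear":[0.161,0.036,-0.001],"roll":0},{"jaw":1,"linear":[0.161,0.044,-0.001],"roll":0},{"jaw":1,"linear":[0.161,0.052,-0.001],"roll":0},{"jaw":1,"linear":[0.161,0.06,-0.001],"roll":0},{"jaw":1,"linear":[0.161,0.068,-0.001],"roll":0},{"jaw":1,"linear":[0.161,0.076,-0.001],"roll":0},{"jaw":1,"linear":[0.161,0.084,-0.001],"roll":0},{"jaw":1,"linear":[0.161,0.092,-0.001],"roll":0},{"jaw":1,"linear":[0.161,0.1,-0.001],"roll":0},{"jaw":1,"linear":[0.161,0.108,-0.001],"roll":0},{"jaw":1,"linear":[0.161,0.108,-0.001],"roll":0},{"jaw":1,"linear":[0.1,0.108,-0.001],"roll":0},{"jaw":1,"linear":[0.02,0.108,-0.001],"roll":0},{"jaw":1,"linear":[0.0,0.0,-0.1],"roll":0},{"jaw":1,"linear":[0.0,0.0,-0.2],"roll":0}]'

```text
t: 12.28
tool_pos: [0.3967, -0.1009, 0.3026]
orientation: [0.264, 1.56, -0.27]
force: [-0.9, 0.1, 0.6]
opening: 0.0004
```

Run:
```python
from h import *
info((48,60,300),(48,60,205))
d=read_camera("scene")
for f in(20,25,30):
  g=np.radians(f);print(f,uv(d,S(p,[(0,-.086+.071*np.cos(g),.156+.071*np.sin(g)),(.022,-.086-.062*np.sin(g),.156+.062*np.cos(g))])).round(1).tolist())
for w in(.45,.5,.55):print(w,uv(d,S(p,balls(w))).round(1).tolist())
cv2.imwrite("pics/c6.png",cv2.convertScaleAbs(cv2.resize(d["pixels"][130:270,150:290],(560,560),interpolation=cv2.INTER_CUBIC),alpha=1.8))
```

```text
t 12.28 stand mm [-102.2 -121.1  302.6] tool x [-0.006 -0.003 -1.   ] F [-0.9  0.1  0.6] open 0.0
roll units -0.004
(48, 60, 300) lin [0.0015 0.3024 0.2497]
(48, 60, 205) lin [0.1598 0.3032 0.2505]
20 [[228.7, 183.7], [187.2, 161.4]]
25 [[227.7, 181.7], [185.5, 160.8]]
30 [[226.5, 179.7], [183.9, 160.4]]
0.45 [[213.9, 191.2], [259.8, 237.1], [191.0, 199.1]]
0.5 [[212.0, 190.2], [259.4, 235.9], [191.6, 200.3]]
0.55 [[210.2, 189.4], [259.0, 234.7], [192.3, 201.5]]
```

View pics/c6.png

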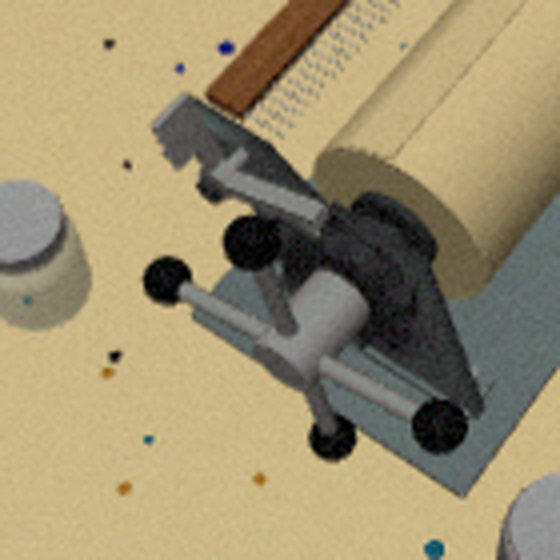

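The pawl is down, with the bar end at about scene (230,183), and the wheel is near 0.475. I'll nudge the ball gently until the wheel stands against the pawl.

apply_moves --series '[{"jaw":1,"linear":[0.0015,0.3024,0.2497],"roll":0},{"jaw":1,"linear":[0.0015,0.3024,0.2497],"roll":0},{"jaw":1,"linear":[0.0015,0.3024,0.2497],"roll":0},{"jaw":1,"linear":[0.0015,0.3024,0.2497],"roll":0},{"jaw":1,"linear":[0.0015,0.3024,0.2497],"roll":0},{"jaw":1,"linear":[0.0015,0.3024,0.2497],"roll":0},{"jaw":1,"linear":[0.08,0.303,0.25],"roll":0},{"jaw":1,"linear":[0.155,0.3032,0.2505],"roll":0},{"jaw":1,"linear":[0.158,0.27,0.2505],"roll":0},{"jaw":1,"linear":[0.1595,0.24,0.2505],"roll":0},{"jaw":1,"linear":[0.1595,0.225,0.2505],"roll":0},{"jaw":1,"linear":[0.1595,0.22,0.2505],"roll":0},{"jaw":1,"linear":[0.1595,0.22,0.2505],"roll":0}]'

```text
t: 13.95
tool_pos: [0.5754, -0.025, 0.2059]
orientation: [0.264, 1.561, -0.27]
force: [0.2, -0.1, -0.3]
opening: 0.0005
```

Run:
```python
from h import *
info((48,7,205),(48,4,205))
```

```text
t 13.95 stand mm [ 41.3   9.8 205.9] tool x [-0.007 -0.003 -1.   ] F [ 0.2 -0.1 -0.3] open 0.0
roll units -0.005
(48, 7, 205) lin [ 0.0015 -0.0046  0.0112]
(48, 4, 205) lin [ 0.0015 -0.0096  0.0112]
```

apply_moves --series '[{"jaw":1,"linear":[0.0015,0.0,0.0112],"roll":0},{"jaw":1,"linear":[0.0015,-0.003,0.0112],"roll":0},{"jaw":1,"linear":[0.0015,-0.005,0.0112],"roll":0},{"jaw":1,"linear":[0.0015,-0.007,0.0112],"roll":0},{"jaw":1,"linear":[0.0015,-0.008,0.0112],"roll":0},{"jaw":1,"linear":[0.0015,-0.008,0.0112],"roll":0}]'

```text
t: 14.7
tool_pos: [0.58, -0.0316, 0.2049]
orientation: [0.264, 1.561, -0.27]
force: [-0.0, 1.6, -1.2]
opening: 0.0008
```

Run:
```python
from h import *
info((48,4,205))
```

```text
t 14.7 stand mm [ 47.8   5.  204.9] tool x [-0.007 -0.003 -1.   ] F [-0.   1.6 -1.2] open 0.001
roll units -0.005
(48, 4, 205) lin [-0.0002 -0.0016  0.0003]
```

apply_moves --series '[{"jaw":1,"linear":[0,-0.001,0],"roll":0},{"jaw":1,"linear":[0,-0.002,0],"roll":0},{"jaw":1,"linear":[0,-0.002,0],"roll":0}]'

```text
t: 15.08
tool_pos: [0.5795, -0.0327, 0.2048]
orientation: [0.264, 1.561, -0.27]
force: [0.8, 0.9, -0.9]
opening: 0.0007
```

apply_moves --series '[{"jaw":1,"linear":[0,-0.001,0],"roll":0},{"jaw":1,"linear":[0,-0.002,0],"roll":0},{"jaw":1,"linear":[0,-0.002,0],"roll":0}]'

```text
t: 15.45
tool_pos: [0.5793, -0.0332, 0.2048]
orientation: [0.265, 1.561, -0.269]
force: [3.1, 4.9, -1.8]
opening: 0.0007
```

Run:
```python
from h import *
info()
wheel(read_camera("scene"))
```

```text
t 15.45 stand mm [ 47.7   3.3 204.8] tool x [-0.007 -0.001 -1.   ] F [ 3.1  4.9 -1.8] open 0.001
roll units -0.004
[ 9 19 10 12 85]
[  7   0  17  21 253]
[0, 1] [0.56] [ 1.1  1.6 -1.7  2.9]
[0] [0.493] [ 0.2 -0.1]
[1] [0.626] [-2.4  1.1]
```

The force jumped to about 6 N, so the wheel is against the pawl. I'll retreat.

apply_moves --series '[{"jaw":1,"linear":[0,0.04,0],"roll":0},{"jaw":1,"linear":[0,0.09,0],"roll":0},{"jaw":1,"linear":[-0.1,0.1,0],"roll":0},{"jaw":1,"linear":[-0.2,0.1,0],"roll":0},{"jaw":1,"linear":[-0.2,0.2,-0.1],"roll":0},{"jaw":1,"linear":[-0.2,0.3,-0.2],"roll":0},{"jaw":1,"linear":[-0.2,0.4,-0.3],"roll":0},{"jaw":1,"linear":[-0.2,0.4,-0.3],"roll":0},{"jaw":1,"linear":[-0.2,0.4,-0.3],"roll":0}]'

```text
t: 16.62
tool_pos: [0.4886, 0.2561, 0.3255]
orientation: [0.261, 1.561, -0.265]
force: [0.1, -0.2, 0.9]
opening: 0.0004
```

Run:
```python
from h import *
info()
d=read_camera("scene")
for w in(.45,.5,.55):print(w,uv(d,S(p,balls(w))).round(1).tolist())
cv2.imwrite("pics/c7.png",cv2.convertScaleAbs(cv2.resize(d["pixels"][130:270,150:290],(560,560),interpolation=cv2.INTER_CUBIC),alpha=1.8))
```

```text
t 16.62 stand mm [-133.7  246.2  325.5] tool x [-0.006 -0.001 -1.   ] F [ 0.1 -0.2  0.9] open 0.0
roll units 0.005
0.45 [[213.9, 191.2], [259.8, 237.1], [191.0, 199.1]]
0.5 [[212.0, 190.2], [259.4, 235.9], [191.6, 200.3]]
0.55 [[210.2, 189.4], [259.0, 234.7], [192.3, 201.5]]
```

View pics/c7.png

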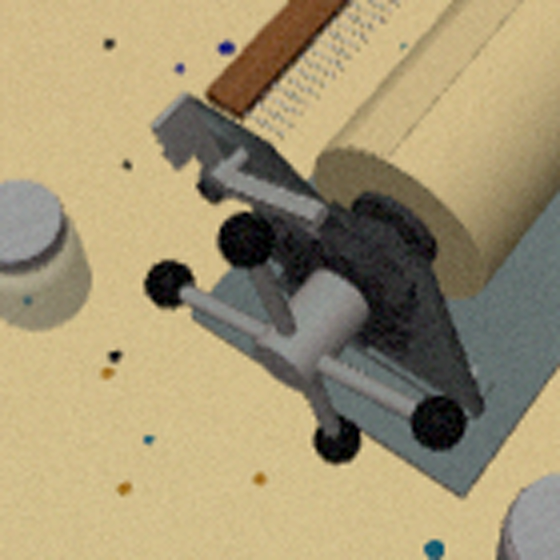

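The uppermost ball is at scene (211.5,190.0), giving wheel ≈ 0.51. The pawl is down and everything is clear, so I'm handing in.

```bash
python3 -c "
from plant import *
print(close_job())"
```

```text
the job is handed in; nothing more can be done
None
```

I handed the job in at about 17 s of the 64 s. By my last checks the wheel stands one notch back, locked against the pawl; `close_job()` reports no verdict.

- **What I did:** With the fingers shut, I pushed the thumb lever until the pawl stayed thrown back, confirmed in a picture. I then pushed the star ball backward to about 0.475 rad and pushed the pawl bar over so the pawl fell into the teeth. Last, I nudged the ball until the force rose from about 1.5 N to 6 N, which showed a tooth against the pawl.
- **Last checks:** The final picture puts the wheel at about 0.51 rad (allowed 0.45–0.58). The pawl bar end is where it should be when down. The arm is well clear, and the measured force is under 1 N. The jar and comb look unmoved; I made no separate measurement of the can and brush, but the fingers never came near them.
- **Disagreement:** My automatic blob estimate read 0.493 from the -y ball at the final push. It read 0.63 from the +y ball, because its window had merged with the dark bracket. I discarded that second reading in favour of the ball positions I read by eye from the picture.

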